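# Fit the new brake pad in the stitching machine's sprung bracket

## Robot

A 6-joint arm with a two-finger parallel gripper is mounted at the origin on the work surface. World frame = base frame: x ahead of the robot, y to its left, z up, the work surface at z = 0. Lengths are in m, angles in rad, forces in N, time in s.
With the tool pointing down it reaches from about 0.35 to 0.975 m from the base axis. Payload 4.9 kg.
Tool frame: the origin (TCP) lies at the very end of the fingers, on their centre line; the grasp point (between the pads) lies 19 mm behind it (manip.tcp_to_grasp is the distance from the TCP to the grasp point, in m); z points along the fingers, y is the line along which they close (so a half turn about z gives the same grasp; the last joint's range is limited). The gripper opens to 85 mm and grips with 20 to 120 N. Pads are 22 mm wide; open, the fingers measure 114 mm over their backs; the gripper's body (76 mm by 85 mm) begins 54 mm behind the grasp point. The pads swing forward as they close: fully open they stand 13 mm farther back than shut.
Start: joints at [1.087, 0.053, 1.613, -0, 1.476, -0.119], TCP at [0.223, 0.584, 0.21] pointing down, gripper open.
Joint ranges: [-3.01, 3.01], [-1.01, 2.22], [0.06, 2.58], [-1.02, 4.17], [0.09, 2.62], [-3.14, 3.14]. Speed limits (rad/s): [2.57, 2.57, 3.14, 3.14, 3.14, 3.14].

## Interface

Orientations are given as a unit quaternion [x, y, z, w].
In Python, from workcell import monitor, read_camera, camera_params, ticket, manip gives the robot as it stands.
- The arm moves only by the shell command python3 -m creep 'ROWS' [OPENING] [FORCE]. ROWS is JSON, a list of rows, each a list of 2 entries, a list of its own where there are three numbers: the shift along the tool's x, y, z in units of 25 mm (1.0 is 25 mm), then the turn about the tool's z in degrees. A call has 1 to 12 rows; each row shifts and turns the commanded pose from where the row before left it, along the tool's axes as they then stand; what a row does not reach is not made up. A row lasts 1/12 s, in which the tool goes at most 41.7 mm and 7.16 degrees, less where a joint would pass 70% of its speed; a pose out of reach is approached as far as the arm can. A call is refused whole if a number of a shift passes 1 or a number of a turn 7.16, either way. A call with a gripper value outside its range is refused whole. OPENING is the opening, from 0 (shut) to 1 (fully open), set as the call begins (- or left out, the last holds). The fingers move at their own pace and stop on an object; FORCE is the grip in N (left out, the last holds). Time passes only in rows, so rows that do not move let the fingers close. It gives the time, the measured TCP pose, the force, the opening and the grip force at its end, in the units of the state.
- monitor.get_obs(): the state, without advancing time (a new reading comes with each control period).
- read_camera(name): name is "scene" or "side" or "wrist"; returns (picture, depth): 384x512x3 uint8, red, green, blue; 384x512 float32, m along the optical axis (not along the pixel's ray), 0 where there is no reading.
- camera_params(name): a dict with "mtx" (3x3 intrinsics, pixels), "D" ([k1, k2, p1, p2, k3] as OpenCV has them; the pictures are not rectified), "R" (3x3) and "t" (3): a world point X has camera coordinates R X + t; the wrist camera has in their place "mount" (4x4, takes a point from camera to tool coordinates, whose origin is the TCP and whose axes are the flange's). Camera axes: x right, y down, z forward; pixel columns grow to the right and rows downward; lengths in m; the calibration is good to about 2 mm. A picture is of the moment at which its call begins: read the wrist's pose just before it. camera_params takes no time and is no camera call.
- ticket.sign_off(): hands the job in; it is judged then, once.
The state is a dict: "time": time; "joints": joint angles; "joint_vel": joint speeds; "joint_torque": joint torques, N m; "tcp_pos": TCP position; "tool_rot": TCP orientation; "force": force on the tool from outside, world axes, zero at the start; "wrist_torque": the same for the moment, N m; "finger_gap": finger opening in m; "grip_force": force on a finger pad.
Only numpy, scipy, OpenCV 4.12 (cv2) and the standard library are available. Lean on these libraries where they do the work, as an engineer would, in place of code of your own. Each camera call takes 0.05 s, during which the arm holds its last target. There are 200 camera calls.

## Task

Take the new brake pad (thick ochre lining, bright plate) by its tab from the wooden rack and slide its ears down into the two clip-lined slots of the teal bracket, lining facing the brake disc, until it is fully home: bearing flat on the seat, then let go. The clips drag and the bracket gives on its springs, and the seat's height is not known, so press until you feel the pad bottom after the clips (some 20 N), but never with more than about 25 N. Leave the worn pad in the rack and the other things on the bench where they are.

Things in the scene. Friction and masses are not known exactly. Their poses are not given: they have to be found in the camera images.
- pad: NEW brake pad, to be fitted: bright plate, thick ochre lining; about 0.2 kg; stands upright in a rack well. Origin: centre of the plate's lower edge; x = plate normal (lining on the -x side), y along its width, z up. Plate 5 thick (x +-2.5), 50 wide, 46 high. Lining 44 wide, z 0 to 40, x -2.5 to -10.5: the whole underside is flat at z 0
- pad_tab (a point): grip point on the new pad's tab, 73 above its underside. Tab: 8 thick (x +-4), 24 wide (y), z 46 to 82. Grip it across its thickness, fingertips above z 50 to stay clear of the bracket's posts
- pad_ear (a point): lower outer corner of the new pad's +y ear: y 35, z 10 from the pad's origin. Two ears, at y +-35, 5 thick (x), 20 high (z 10 to 30)
- pad_lining (a point): centre of the new pad's lining face, 10.5 on the -x side of the pad's origin and 20 above it
- worn_pad: WORN brake pad: same shape and frame, dark steel, only 3 mm of black lining; stands in the other well and stays there
- rack: pale wooden rack, fixed, 40 x 190 x 38 high, length along y; origin at the centre of its underside. Two wells open above, 16 x 73 x 30 deep (floor 8 above the bench), centred at x -4, y +-45; each holds one pad upright with about 1.5 play, linings to the rack's -x side. Which pad is in which well varies
- seat_frame: cushioned seat between the teal bracket's slotted posts. Origin: centre of the seat block's top at its LOWEST setting, about 55 above the bench; the dark block is set 0 to 11 higher, unknown, so home must be felt (force rising again after the clips), and gives 1.5. x = normal of the fitted pad (disc at -x), y post to post, z up. Home: pad axes parallel, centred, lining to -x
- slot_mouth (a point): middle of the back edge of the +y post's slot at its mouth: y 36.5, z 44 from seat_frame. Posts 44 high at both ends of the seat, each with an upright slot open above and inwards: backs at y +-36.5 (1.5 play for the ears, flared mouth up to z 52), cheeks at x +-5.5
- clip_face (a point): middle of the +y slot at z 28 from seat_frame, between its two brass spring clips (one on each cheek of both slots). Faces lean inwards from x +-5.6 at z 44 to +-1 at z 28, then straight to z 8. Pad 23 to 15 above seat_frame: ears spread the clips by 1.5 each, push rising to 8 to 15 N; then a snap, and 5 to 11 N of drag; at the seat it rises again
- disc (a point): centre of the face of the steel brake disc next to the pad: disc 72 dia., 8 thick, at x -16 to -24 from seat_frame, its top 29 above it; its bearing block reaches x -55 and is lower than the disc
- bracket (a joint): how far the bracket has sunk on its two springs, m: 0 at rest, stop at 0.006. It sinks up to 0.0012 under the clips' drag, further when the pad bottoms, and comes back up when let go. 25 N sinks it about 0.002; 0.0023 is too hard
- spool: white thread spool, 52 dia. x 90 high, standing; bystander; origin at the centre of its underside
- tin: green tin, 66 dia. x 100 high, standing; bystander; origin at the centre of its underside
- hammer: hammer lying on the bench; bystander; origin under its middle
Mind the look-alikes: they are no part of the job. Of the things like the pad, leave any that is pink; of the rest the smaller one is meant.

How it is judged:
By the outcome, as a careful person would: the job done as asked, in the order asked, and still so for the second after the job is handed in, with the robot touching nothing.
It also fails if it takes over 40 s, if anything falls off the work surface, if the arm or the gripper's body presses on something with over 40 N, if the wrist force passes 120 N, or if a joint passes its speed limit or range.

## Working session

There is one attempt and no reset: what is moved stays moved. The work goes in short steps, Python scripts to look and compute and a shell command to move; the robot and the scene stay as the last step left them, time stands still between calls to the robot, and variables do not carry over. Pictures are saved under pics/ and viewed, at most 10 in all, crops included, and the job is handed in when it is done.

```bash
mkdir -p pics
cat > h.py <<'E'
import numpy as np, cv2
from workcell import monitor, read_camera, camera_params, ticket, manip
from scipy.spatial.transform import Rotation as Ro
def ext(name,o=None):
    p=camera_params(name)
    if 'R' in p: return np.array(p['mtx']),np.array(p['D']),np.array(p['R']),np.array(p['t'])
    T=np.eye(4);T[:3,:3]=Ro.from_quat(o['tool_rot']).as_matrix();T[:3,3]=o['tcp_pos']
    W=np.linalg.inv(T@np.array(p['mount']))
    return np.array(p['mtx']),np.array(p['D']),W[:3,:3],W[:3,3]
def shot(name):
    o=monitor.get_obs(); im,d=read_camera(name); np.savez('last_%s.npz'%name,im=im,d=d,tcp_pos=o['tcp_pos'],tool_rot=o['tool_rot'])
    return im,d,o
def load(name):
    z=np.load('last_%s.npz'%name); return z['im'],z['d'],dict(tcp_pos=z['tcp_pos'],tool_rot=z['tool_rot'])
def rays(name,px,o=None):
    K,D,R,t=ext(name,o); u=cv2.undistortPoints(np.array(px,float).reshape(-1,1,2),K,D).reshape(-1,2)
    r=np.c_[u,np.ones(len(u))]; return -R.T@t, r@R   # rays with cam z=1
def onplane(name,px,z,o=None):
    c,r=rays(name,px,o); return c+r*((z-c[2])/r[:,2])[:,None]
def cloud(name,d,o=None):
    v,u=np.mgrid[:384,:512]; c,r=rays(name,np.c_[u.ravel(),v.ravel()],o); return (c+r*d.ravel()[:,None]).reshape(384,512,3)
def proj(name,X,o=None):
    K,D,R,t=ext(name,o); return cv2.projectPoints(np.array(X,float).reshape(-1,3),cv2.Rodrigues(R)[0],t,K,D)[0].reshape(-1,2)
E
python3 - <<'E'
from h import *
print(manip.tcp_to_grasp, monitor.get_obs())
a=shot('scene')[0]; b=shot('side')[0]
for n,i in(('scene',a),('side',b)): cv2.imwrite('pics/%s0.png'%n,cv2.resize(i[...,::-1],(800,600),interpolation=cv2.INTER_CUBIC))
E
```

```text
0.0187 {'time': 0.0, 'joints': array([ 1.08700375e+00,  5.33533378e-02,  1.61429797e+00, -1.96443972e-05,
        1.47598637e+00, -1.19043196e-01]), 'joint_vel': array([ 0.00031243,  0.00039231, -0.00081846,  0.0011718 ,  0.00044832,
        0.0010197 ]), 'joint_torque': array([-3.61760496e-03, -3.93681121e+01, -3.70176959e+01, -4.32929937e-04,
        7.23779565e-03,  1.48106415e-05]), 'tcp_pos': array([0.22266625, 0.58327959, 0.20916287]), 'tool_rot': array([ 1.81364370e-01,  9.83415436e-01, -9.79317291e-04, -2.94221708e-04]), 'force': array([-0.17243487, -0.35530918,  0.89309307]), 'wrist_torque': array([ 0.04405132, -0.01816439,  0.08060535]), 'grip_force': 0.0, 'finger_gap': 0.08602587080922554}
```

View pics/scene0.png

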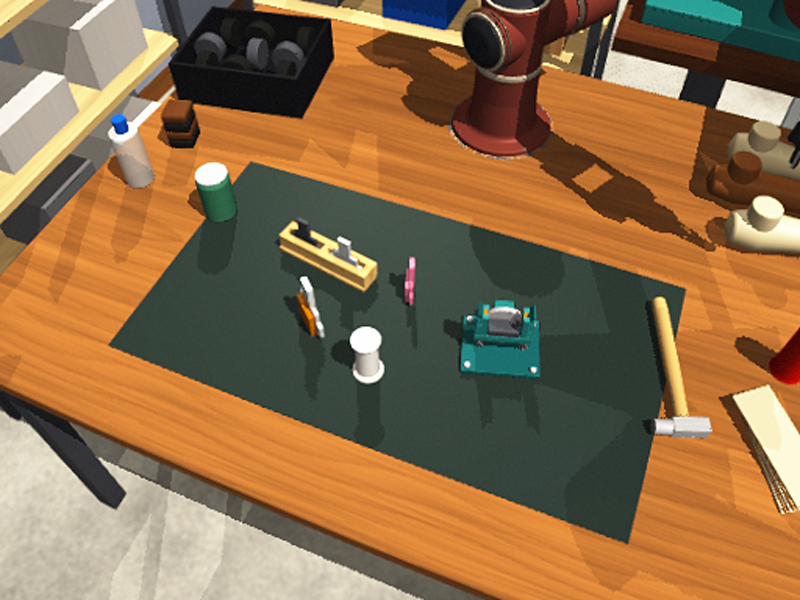

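View pics/side0.png

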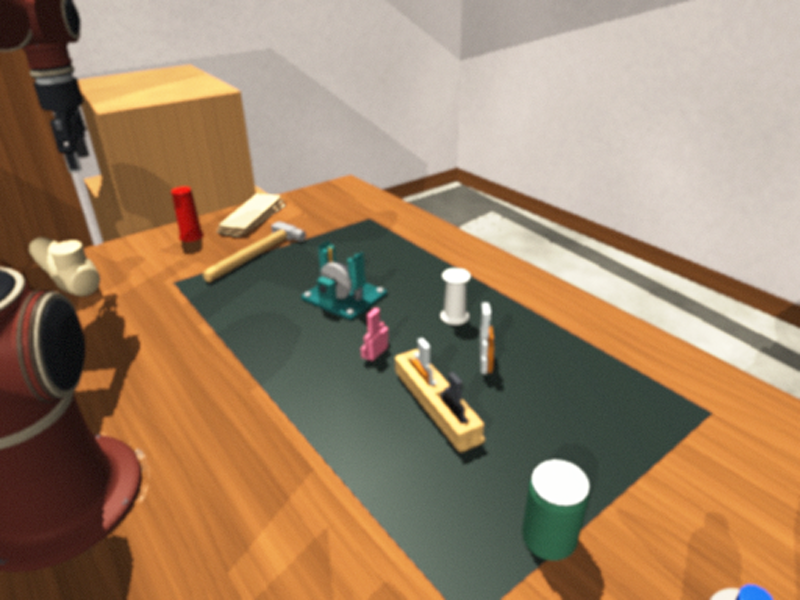

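The scene view shows the rack at about (328,255), with the new pad's bright tab at (345,248) and the worn pad at (303,230). The larger ochre look-alike stands free at (312,308), a pink one is at (410,282), and the teal bracket with its disc is at (503,325). The side view agrees: new pad tab at (424,352), bracket at (343,285). Next, rough positions from depth.

Run:
```python
from h import *
for n in('scene','side'):
    im,d,o=load(n); P=cloud(n,d); hsv=cv2.cvtColor(im,cv2.COLOR_RGB2HSV); s=512/800
    H,S,V=[hsv[...,i].astype(int) for i in range(3)]
    box={'scene':((270,380,210,295),(450,550,290,385)),'side':((390,490,330,455),(295,395,235,325))}[n]
    def roi(b):
        m=np.zeros((384,512),bool); m[int(b[2]*s):int(b[3]*s),int(b[0]*s):int(b[1]*s)]=1; return m
    wood=roi(box[0])&(abs(H-22)<8)&(S>60)&(V>110)&(d>0)
    p=P[wood]; top=p[abs(p[:,2]-.038)<.006]
    r=cv2.minAreaRect((top[:,:2]*1000).astype(np.float32)); print(n,'rack',len(top),r)
    tab=roi(box[0])&(S<50)&(V>130)&(P[...,2]>.05); print('tab',tab.sum(),P[tab].mean(0),P[tab].min(0),P[tab].max(0))
    dk=roi(box[0])&(V<90)&(P[...,2]>.06); print('worn',dk.sum(),P[dk].mean(0) if dk.any() else 0)
    te=roi(box[1])&(abs(H-88)<10)&(S>120)&(d>0); q=P[te]; print('teal z',np.percentile(q[:,2],[1,50,99]))
    b=q[q[:,2]<.03]; print('base',len(b),b[:,2].mean() if len(b) else 0,cv2.minAreaRect((b[:,:2]*1000).astype(np.float32)) if len(b)>5 else 0)
    u=q[q[:,2]>.085]; print('posts',len(u),cv2.minAreaRect((u[:,:2]*1000).astype(np.float32)) if len(u)>5 else 0)
    g=roi(box[1])&(S<60)&(P[...,2]>.03)&(P[...,2]<.12)&(V>60); print('disc',g.sum(),P[g].mean(0),P[g].max(0))
    print(monitor.get_obs()['time'])
```

```text
scene rack 530 ((497.7538757324219, -174.35504150390625), (190.39389038085938, 45.136837005615234), 80.54339599609375)
tab 113 [ 0.56769744 -0.13313129  0.08944541] [ 0.50403743 -0.16699349  0.05009676] [ 0.64219148 -0.10696103  0.11097237]
worn 81 [ 0.61405015 -0.13973928  0.20498031]
teal z [0.00300487 0.01196088 0.10870677]
base 1179 0.010674702707478233 ((559.964599609375, 176.39425659179688), (112.63008880615234, 131.54916381835938), 16.191747665405273)
posts 165 ((559.9254760742188, 175.6585693359375), (28.92563819885254, 90.49510192871094), 17.370891571044922)
disc 314 [0.55135063 0.17229325 0.07048362] [0.57887686 0.20649609 0.10098346]
0.1
side rack 683 ((496.4552001953125, -174.61537170410156), (190.8424072265625, 41.84724426269531), 78.90174102783203)
tab 149 [ 0.53027548 -0.14328453  0.07433074] [ 0.06836605 -0.66554598  0.05044384] [ 0.62695965 -0.10937469  0.6098394 ]
worn 92 [ 0.4527552  -0.263082    0.12168313]
teal z [0.00031088 0.01199049 0.10656852]
base 493 0.009852144427390224 ((607.5934448242188, 235.3831329345703), (320.02703857421875, 161.58843994140625), 50.39418411254883)
posts 118 ((556.9470825195312, 172.4327392578125), (26.75528907775879, 91.43138122558594), 15.7130708694458)
disc 254 [0.54117553 0.16295158 0.06035288] [0.57138725 0.21804201 0.08445933]
0.1
```

Run:
```python
from h import *
a=load('scene')[0][...,::-1]; b=load('side')[0][...,::-1]
f=lambda i,x,y,w,h: cv2.resize(i[y:y+h,x:x+w],(400,300),interpolation=cv2.INTER_CUBIC)
cv2.imwrite('pics/crops.png',np.vstack([np.hstack([f(a,172,132,80,60),f(a,285,185,72,54)]),np.hstack([f(b,240,210,96,72),f(b,188,150,64,48)])]))
print(camera_params('wrist')['mount'],camera_params('wrist')['mtx'])
```

```text
[[ 1.25083321e-04 -9.47603313e-01 -3.19449440e-01  8.34913468e-02]
 [ 9.99999989e-01  1.42826180e-04 -3.21153842e-05 -7.15064898e-04]
 [ 7.60583876e-05 -3.19449432e-01  9.47603321e-01 -1.63395541e-01]
 [ 0.00000000e+00  0.00000000e+00  0.00000000e+00  1.00000000e+00]] [[297.47089172   0.         256.70208205]
 [  0.         297.47089172 188.64207705]
 [  0.           0.           1.        ]]
```

View pics/crops.png

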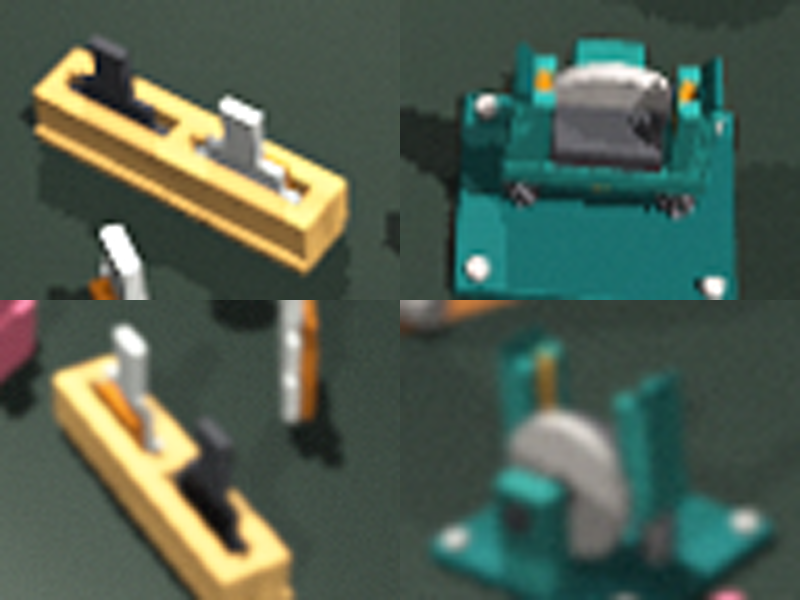

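The crops show that in the rack the ochre lining faces the robot side (-x), and the bracket's disc is also on the robot side of its posts. So the carry only needs a turn of about 27°. Next I move the wrist camera above the new pad.

```bash
cat >> h.py <<'E'
def plan(target=None,yaw=None):
    "target TCP (m), yaw = world angle of tool y in deg; print shift units in present tool axes, and turn"
    o=monitor.get_obs(); R=Ro.from_quat(o['tool_rot']).as_matrix(); y=np.degrees(np.arctan2(R[1,1],R[0,1]))
    print('t',o['time'],'tcp',o['tcp_pos'].round(4),'yaw %.2f'%y,'tilt',(R[:2,2]).round(4),'gap',o['finger_gap'],'F',o['force'].round(1),'q6',o['joints'][5].round(2))
    if target is not None: print('units',((R.T@(np.array(target)-o['tcp_pos']))/.025).round(3))
    if yaw is not None: print('turn',round(-(yaw-y),2))
E
python3 -c "
from h import *
plan((.50,-.13,.2),-10)
print(onplane('scene',[[310*.64,335*.64],[405*.64,302*.64]],0.0))"
```

```text
t 0.1 tcp [0.2227 0.5833 0.2093] yaw 69.10 tilt [-0.0009 -0.0016] gap 0.08503738029549479 F [-0.1  0.6 -0.6] q6 -0.12
units [-20.542 -22.698   0.408]
turn 79.1
[[ 0.65613426 -0.13138333  0.        ]
 [ 0.52968919 -0.00761916  0.        ]]
```

```bash
python3 -m creep '[[[-0.89,-0.98,0],0],[[-0.89,-0.98,0],0],[[-0.89,-0.98,0],0],[[-0.89,-0.98,0],0],[[-0.89,-0.98,0],0],[[-0.89,-0.98,0],0],[[-0.89,-0.98,0],0],[[-0.89,-0.98,0],0],[[-0.89,-0.98,0],0],[[-0.89,-0.98,0],0],[[-0.89,-0.98,0],0],[[-0.89,-0.98,0],0]]' 0.5 && python3 -m creep '[[[-0.89,-0.98,0],0],[[-0.89,-0.98,0],0],[[-0.89,-0.98,0],0],[[-0.89,-0.98,0],0],[[-0.89,-0.98,0],0],[[-0.89,-0.98,0],0],[[-0.89,-0.98,0],0],[[-0.89,-0.98,0],0],[[-0.89,-0.98,0],0],[[-0.89,-0.98,0],0],[[-0.89,-0.98,0],0]]' && python3 -m creep '[[[0,0,0],7.16],[[0,0,0],7.16],[[0,0,0],7.16],[[0,0,0],7.16],[[0,0,0],7.16],[[0,0,0],7.16],[[0,0,0],7.16],[[0,0,0],7.16],[[0,0,0],7.16],[[0,0,0],7.16],[[0,0,0],7.1],[[0,0,0],0]]'
python3 - <<'E'
from h import *
plan((.50,-.13,.2),-10)
im,d,o=shot('wrist')
cv2.imwrite('pics/w1.png',cv2.resize(im[...,::-1],(800,600),interpolation=cv2.INTER_CUBIC))
E
```

```text
time: 1.1
tcp_pos: [0.3675, 0.2124, 0.21]
tool_rot: [0.181, 0.983, -0.0, -0.0]
force: [-0.2, 1.6, -0.5]
finger_gap: 0.0423
grip_force: 0.0
time: 2.02
tcp_pos: [0.5, -0.1268, 0.2099]
tool_rot: [0.182, 0.983, 0.0, -0.0]
force: [0.5, 0.5, 0.4]
finger_gap: 0.0426
grip_force: 0.0
time: 3.02
tcp_pos: [0.4997, -0.125, 0.2098]
tool_rot: [0.764, 0.645, -0.0, -0.0]
force: [-0.3, 0.2, -0.4]
finger_gap: 0.0428
grip_force: 0.0
t 3.0167 tcp [ 0.4997 -0.125   0.2098] yaw -9.71 tilt [-0.001   0.0004] gap 0.04278435687370058 F [-0.3  0.2 -0.4] q6 -0.22
units [-0.195  0.047  0.393]
turn 0.29
```

View pics/w1.png

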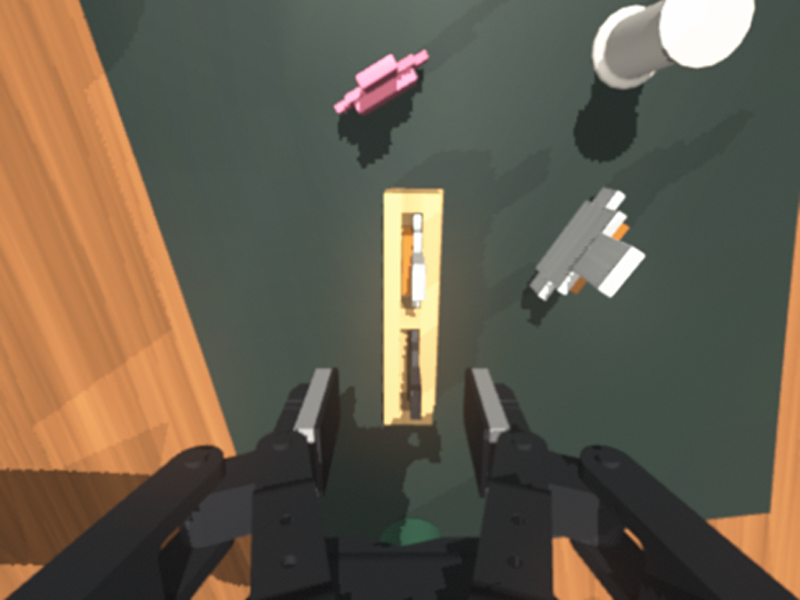

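The wrist view shows the rack at columns 383–442 and rows 188–425. The new pad (lining on the left, toward -x) has its tab top at about (418,283), the worn pad is below it at (414,375), and the pink and larger look-alikes stand clear. Next I measure the tab and the rack's yaw.

Run:
```python
from h import *
im,d,o=load('wrist'); P=cloud('wrist',d,o); hsv=cv2.cvtColor(im,cv2.COLOR_RGB2HSV)
H,S,V=[hsv[...,i].astype(int) for i in range(3)]
R=np.zeros((384,512),bool); R[115:276,240:288]=1
wood=R&(abs(H-22)<8)&(S>50)&(V>110)&(abs(P[...,2]-.038)<.005)
v,u=np.nonzero(wood); q=onplane('wrist',np.c_[u,v],.038,o)
print('rack depth z',P[wood][:,2].mean(), cv2.minAreaRect((q[:,:2]*1000).astype(np.float32)))
b=R&(S<60)&(V>120)
for lo,hi in((.08,.1),(.045,.065),(.03,.045)):
    m=b&(P[...,2]>lo)&(P[...,2]<hi); v,u=np.nonzero(m)
    if len(u)<4: print(lo,len(u)); continue
    z={.08:.090,.045:.054,.03:.038}[lo]
    q=onplane('wrist',np.c_[u,v],z,o); print(lo,len(u),'depthz',P[m][:,2].mean(),(u.min(),u.max(),v.min(),v.max()),cv2.minAreaRect((q[:,:2]*1000).astype(np.float32)))
```

```text
rack depth z 0.0377702816779183 ((496.37774658203125, -174.32452392578125), (189.11428833007812, 39.16385269165039), 79.63521575927734)
0.08 199 depthz 0.08934390937073278 (np.int64(264), np.int64(271), np.int64(167), np.int64(191)) ((508.1698303222656, -130.2699432373047), (24.954946517944336, 7.050743103027344), 80.74447631835938)
0.045 98 depthz 0.054343322501104616 (np.int64(263), np.int64(269), np.int64(148), np.int64(233)) ((502.7762756347656, -156.47335815429688), (102.24176788330078, 5.80692195892334), 79.19004821777344)
0.03 98 depthz 0.037984033618574664 (np.int64(264), np.int64(272), np.int64(137), np.int64(217)) ((508.30206298828125, -145.8072509765625), (97.97313690185547, 9.431085586547852), 79.78306579589844)
```

```bash
python3 -c "
from h import *
plan((.5078,-.1302,.0625),-10.3)"
```

```text
t 3.0667 tcp [ 0.4997 -0.125   0.2099] yaw -9.46 tilt [-0.0008  0.0003] gap 0.04239216398132864 F [-0.2  0.2 -0.2] q6 -0.22
units [-0.153  0.357  5.896]
turn 0.84
```

```bash
python3 -m creep '[[[-0.15,0.36,0],0.8],[[0,0,0.8],0],[[0,0,0.8],0],[[0,0,0.8],0],[[0,0,0.8],0],[[0,0,0.8],0],[[0,0,0.6],0],[[0,0,0.6],0],[[0,0,0.6],0],[[0,0,0],0],[[0,0,0],0]]' && python3 -c "
from h import *
plan((.5078,-.1302,.0625),-10.3)
im,d,o=shot('wrist')
cv2.imwrite('pics/w2.png',cv2.resize(im[...,::-1],(800,600),interpolation=cv2.INTER_CUBIC))"
```

```text
time: 3.98
tcp_pos: [0.5078, -0.1303, 0.0645]
tool_rot: [0.768, 0.64, -0.001, -0.001]
force: [0.0, -0.3, 0.4]
finger_gap: 0.0424
grip_force: 0.0
t 3.9833 tcp [ 0.5078 -0.1303  0.0645] yaw -10.35 tilt [-0.0021  0.0008] gap 0.04244541484272773 F [ 0.  -0.3  0.4] q6 -0.21
units [ 0.003 -0.002  0.08 ]
turn -0.05
```

View pics/w2.png

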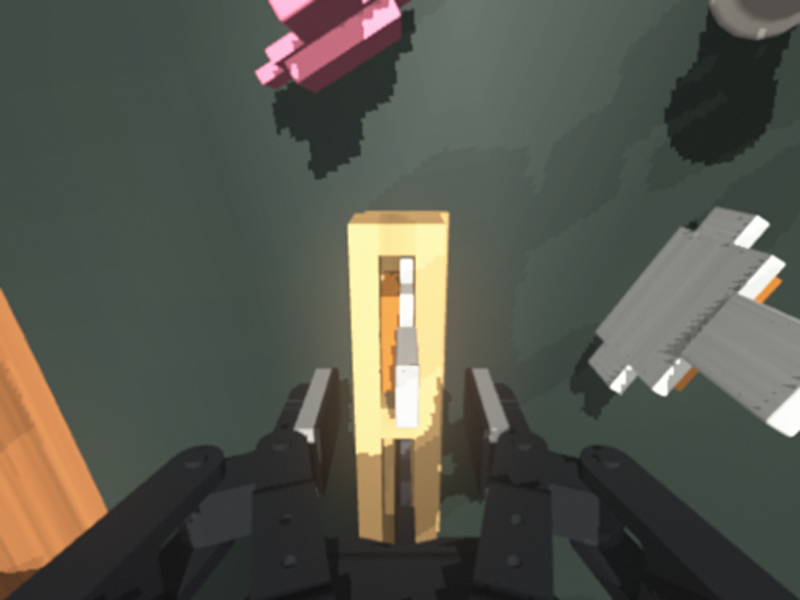

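Fingers straddle the tab: the tab top is at about (408,395) and the pad tips are at (322,400) and (482,400). I'll check the lateral offset here, where parallax is small.

Run:
```python
from h import *
im,d,o=load('wrist'); P=cloud('wrist',d,o); hsv=cv2.cvtColor(im,cv2.COLOR_RGB2HSV)
H,S,V=[hsv[...,i].astype(int) for i in range(3)]
b=(S<60)&(V>150); b[:, :235]=0; b[:,285:]=0; b[:155]=0; b[275:]=0
R=Ro.from_quat(o['tool_rot']).as_matrix(); loc=(P-o['tcp_pos'])@R*1000
for lo,hi in((.084,.1),(.05,.06),(.03,.042)):
    m=b&(P[...,2]>lo)&(P[...,2]<hi)
    print(lo,m.sum(),'z',P[m][:,2].mean(),'tool x',np.percentile(loc[m][:,0],[2,98]),'tool y',np.percentile(loc[m][:,1],[2,50,98]))
```

```text
0.084 655 z 0.08951492280320963 tool x [-12.41113727  10.75519426] tool y [-3.31809854  0.39978686  4.12892062]
0.05 212 z 0.05427819756753972 tool x [10.13217417 23.61199498] tool y [-1.79399183  0.38747399  3.02783488]
0.03 157 z 0.037833920569736286 tool x [-37.9919646   33.59662946] tool y [-1.8266396   0.81634277  6.84023265]
```

```bash
python3 -m creep '[[[-0.03,0.016,0.08],0],[[0,0,0],0],[[0,0,0],0],[[0,0,0],0],[[0,0,0],0],[[0,0,0],0],[[0,0,0],0],[[0,0,0],0]]' 0 70 && python3 -m creep '[[[0,0,-0.4],0],[[0,0,-0.5],0],[[0,0,-0.5],0],[[0,0,-0.7],0],[[0,0,-0.9],0],[[0,0,-0.9],0],[[0,0,-0.9],0],[[0,0,-0.9],0],[[0,0,-0.9],0],[[0,0,0],0],[[0,0,0],0]]' && python3 -c "
from h import *
plan((.556,.174,.229),16.5)"
```

```text
time: 4.7
tcp_pos: [0.5095, -0.1316, 0.0646]
tool_rot: [0.768, 0.64, 0.001, 0.001]
force: [-0.5, -0.5, 5.3]
finger_gap: 0.0049
grip_force: 69.1
time: 5.62
tcp_pos: [0.5092, -0.1314, 0.2305]
tool_rot: [0.768, 0.64, 0.001, 0.002]
force: [-0.1, 0.1, -2.1]
finger_gap: 0.0046
grip_force: 68.7
t 5.6167 tcp [ 0.5092 -0.1314  0.2305] yaw -10.40 tilt [ 0.0033 -0.0014] gap 0.004629010814072576 F [-0.1  0.1 -2.1] q6 -0.21
units [12.353 -0.363  0.049]
turn -26.9
```

```bash
python3 -m creep '[[[0.8,-0.04,0],-3],[[0.9,0,0],-3],[[0.9,0,0],-3],[[0.9,0,0],-3],[[0.9,0,0],-3],[[0.9,0,0],-3],[[0.9,0,0],-3],[[0.9,0,0],-3],[[0.7,0,0],-3],[[0,0,0],0],[[0,0,0],0]]' && python3 -c "
from h import *
plan((.556,.174,.229),16.5)
im,d,o=shot('wrist')
cv2.imwrite('pics/w3.png',cv2.resize(im[...,::-1],(800,600),interpolation=cv2.INTER_CUBIC))"
```

```text
time: 6.53
tcp_pos: [0.5015, 0.0628, 0.2264]
tool_rot: [0.597, 0.802, -0.001, -0.001]
force: [-0.6, -0.6, -1.7]
finger_gap: 0.005
grip_force: 68.8
t 6.5333 tcp [0.5015 0.0628 0.2264] yaw 16.65 tilt [-0.0033 -0.0004] gap 0.0049815648070707895 F [-0.6 -0.6 -1.7] q6 -0.31
units [ 3.637  3.365 -0.114]
turn 0.15
```

View pics/w3.png

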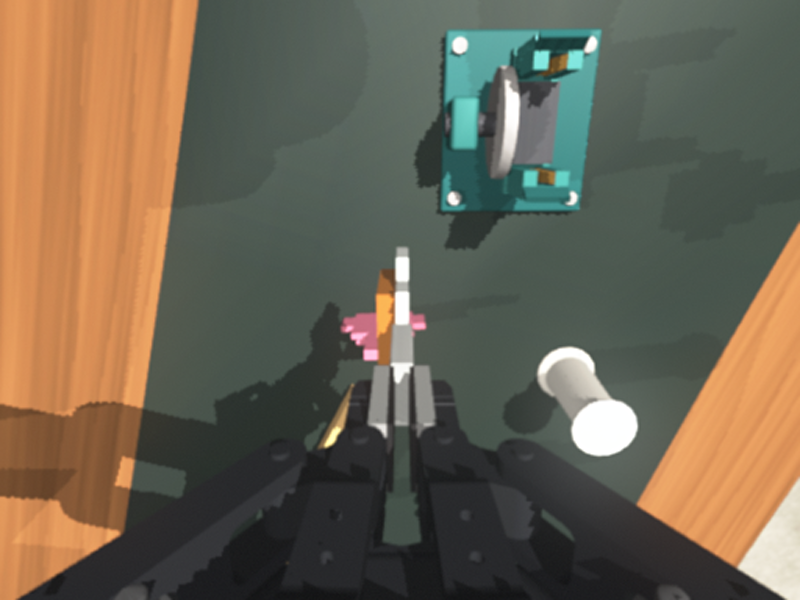

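The pad is held squarely in the fingers (tab at (402,385), plate at column 402, lining left). The bracket is at (520,120), with its posts at (552,60) and (546,180) and the disc on the left. I'll shift sideways to centre it before measuring.

```bash
python3 -m creep '[[[-0.1,0.7,0],0],[[-0.1,0.9,0],0],[[-0.1,0.9,0],0],[[-0.1,0.9,0],0],[[0,0,0.5],0],[[0,0,0],0],[[0,0,0],0],[[0,0,0],0]]'
python3 - <<'E'
from h import *
plan((.556,.174,.229),16.5)
im,d,o=shot('wrist')
P=cloud('wrist',d,o); R=Ro.from_quat(o['tool_rot']).as_matrix(); L=(P-o['tcp_pos'])@R*1000
hsv=cv2.cvtColor(im,cv2.COLOR_RGB2HSV); H,S,V=[hsv[...,i].astype(int) for i in range(3)]
te=(abs(H-88)<10)&(S>110)&(L[...,0]>30)&(d>0)
m=te&(abs(P[...,2]-.012)<.006); v,u=np.nonzero(m); zb=np.median(P[m][:,2]); q=onplane('wrist',np.c_[u,v],zb,o)
print('base z',zb,cv2.minAreaRect((q[:,:2]*1000).astype(np.float32)))
n,lab,st,c=cv2.connectedComponentsWithStats((te&(P[...,2]>.088)).astype(np.uint8))
for i in range(1,n):
    if st[i,4]>15: print('post',st[i],P[lab==i].mean(0),'z',np.percentile(P[lab==i][:,2],[5,50,95]),'loc min/max',np.percentile(L[lab==i],[3,97],axis=0).round(1).tolist())
br=(abs(H-18)<9)&(S>110)&(L[...,0]>40)&(P[...,2]>.06)&(P[...,2]<.12)
n,lab,st,c=cv2.connectedComponentsWithStats(br.astype(np.uint8))
for i in range(1,n):
    if st[i,4]>6: print('clip',st[i],P[lab==i].mean(0),'loc',np.percentile(L[lab==i],[3,97],axis=0).round(1).tolist())
pad=(S<60)&(V>120)&(L[...,0]<45)&(P[...,2]>.14)&(abs(L[...,1])<9)
for a,b in((46,56),(30,42),(5,12)): pass
for z0,z1 in((.175,.19),(.19,.206),(.206,.222),(.222,.26)):
    k=pad&(P[...,2]-o['tcp_pos'][2]+.2264>z0)&(P[...,2]-o['tcp_pos'][2]+.2264<z1)
    if k.any(): print('pad',z0,k.sum(),np.percentile(L[k],[2,50,98],axis=0).round(1).tolist())
cv2.imwrite('pics/w4.png',cv2.resize(im[0:290,130:400][...,::-1],(745,800)[::-1] if 0 else (558,600),interpolation=cv2.INTER_CUBIC))
E
```

```text
time: 7.25
tcp_pos: [0.5861, 0.0763, 0.2153]
tool_rot: [0.598, 0.801, -0.001, -0.001]
force: [0.3, -0.0, -1.6]
finger_gap: 0.0047
grip_force: 68.8
t 7.25 tcp [0.5861 0.0763 0.2153] yaw 16.54 tilt [-0.0016 -0.0002] gap 0.00466639235465947 F [ 0.3 -0.  -1.6] q6 -0.28
units [ 4.088 -0.043 -0.549]
turn 0.04
base z 0.009898499679790729 ((557.1754150390625, 174.73353576660156), (111.02166748046875, 127.61502075195312), 16.553699493408203)
post [243   1  34  30 766] [0.54655512 0.21030213 0.10217413] z [0.09648632 0.102015   0.10762997] loc min/max [[130.0, -12.3, 107.3], [147.0, 13.1, 122.1]]
post [244  97  31  21 487] [0.56777013 0.13865175 0.10257222] z [0.09784641 0.10242653 0.1080435 ] loc min/max [[58.0, -12.1, 107.0], [74.8, 13.2, 118.0]]
clip [254  18   4  15  53] [0.54548603 0.20342314 0.08702366] loc [[130.7, -3.8, 120.3], [137.3, -1.2, 142.3]]
clip [261  18   4  15  54] [0.55146121 0.20505031 0.08726304] loc [[130.7, 2.3, 119.6], [137.3, 5.1, 143.8]]
clip [254  98   4   8  32] [0.56333961 0.14329809 0.09029124] loc [[67.4, -3.9, 119.3], [73.8, -1.2, 130.4]]
clip [261  98   4   8  29] [0.56963495 0.14527806 0.09177164] loc [[67.6, 2.6, 118.8], [73.8, 5.2, 129.2]]
pad 0.175 26 [[34.8, -3.4, 36.5], [35.1, -1.2, 41.5], [35.4, 0.9, 46.1]]
pad 0.19 165 [[24.9, -3.9, 21.2], [30.1, -1.2, 26.6], [35.3, 0.8, 33.7]]
pad 0.206 242 [[11.7, -4.4, 5.3], [18.4, -1.2, 10.8], [25.3, 1.8, 19.2]]
pad 0.222 788 [[-10.0, -8.1, -32.7], [11.2, -1.3, -24.9], [12.5, 6.4, 2.7]]
```

View pics/w4.png

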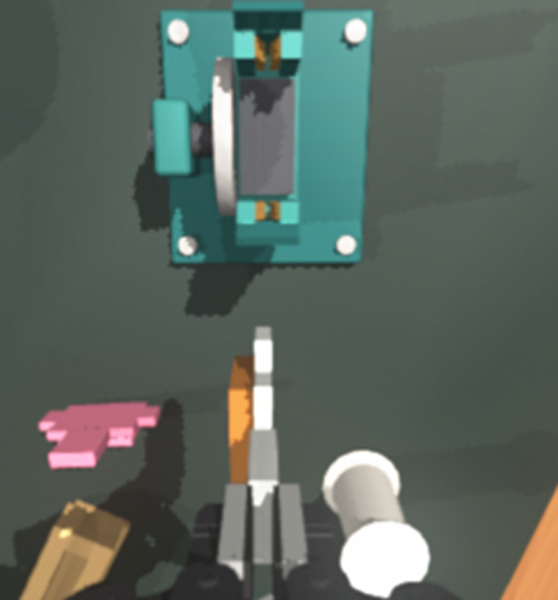

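The crop shows the bracket square to the tool (posts at (268,40) and (268,215), disc left) and the pad edge-on at column 262. So alignment is a shift of about 102 mm along tool x plus about 1.5 mm in y. I'll check the y offset and the distortion terms.

Run:
```python
from h import *
im,d,o=load('wrist'); print(camera_params('wrist')['D'])
P=cloud('wrist',d,o); R=Ro.from_quat(o['tool_rot']).as_matrix(); L=(P-o['tcp_pos'])@R*1000
for r in (18,22,26,30,98,100,102,104,168,180,195,210):
    print(r,'bounds; row colours',[(c,L[r,c].round(1).tolist(),im[r,c].tolist()) for c in (251,254,256,258,260,262,264,267)] if r in(26,102,180) else '')
for z,x in((.107,138),(.107,66),(.17,35)):
    pass
print(onplane('wrist',[[259.5,15],[259.5,108],[257,165],[257,195]],.1,o)@R-o['tcp_pos']@R)
```

```text
[0.02511742 0.         0.         0.         0.        ]
18 bounds; row colours 
22 bounds; row colours 
26 bounds; row colours [(251, [131.0, -6.2, 116.0], [116, 224, 212]), (254, [131.7, -3.7, 120.0], [184, 140, 77]), (256, [132.9, -2.1, 126.8], [183, 136, 67]), (258, [138.9, -0.2, 161.6], [78, 78, 58]), (260, [133.9, 1.4, 133.0], [71, 70, 51]), (262, [132.8, 3.1, 126.4], [108, 81, 41]), (264, [131.7, 4.7, 120.1], [145, 107, 52]), (267, [131.1, 7.1, 116.6], [122, 225, 212])]
30 bounds; row colours 
98 bounds; row colours 
100 bounds; row colours 
102 bounds; row colours [(251, [70.6, -6.6, 116.2], [97, 203, 191]), (254, [70.4, -3.9, 120.1], [181, 148, 86]), (256, [70.1, -2.1, 126.9], [192, 143, 71]), (258, [68.5, -0.1, 165.7], [138, 151, 118]), (260, [69.9, 1.7, 131.2], [83, 99, 81]), (262, [70.2, 3.5, 126.0], [107, 80, 42]), (264, [70.4, 5.2, 120.3], [145, 120, 71]), (267, [70.6, 7.8, 115.8], [101, 203, 191])]
104 bounds; row colours 
168 bounds; row colours 
180 bounds; row colours [(251, [22.4, -5.4, 33.4], [94, 64, 42]), (254, [25.0, -3.2, 24.8], [189, 187, 179]), (256, [25.1, -1.9, 24.4], [201, 202, 195]), (258, [25.2, -0.6, 24.0], [200, 201, 194]), (260, [25.1, 0.7, 24.5], [184, 185, 179]), (262, [-32.9, 5.6, 214.5], [88, 96, 89]), (264, [-33.0, 8.2, 214.8], [81, 91, 83]), (267, [-32.8, 12.2, 214.1], [80, 90, 83])]
195 bounds; row colours 
210 bounds; row colours 
[[ 0.13877692  0.00083121  0.11528773]
 [ 0.06542203  0.00107534  0.11526688]
 [ 0.01248486 -0.00116136  0.11525559]
 [-0.01821138 -0.00114767  0.115247  ]]
```

```bash
python3 -m creep '[[[0.5,0.07,0],0],[[0.8,0,0],0],[[0.9,0,0],0],[[0.9,0,0],0],[[0.6,0,0],0],[[0.39,0,0],0],[[0,0,0.8],0],[[0,0,0.8],0],[[0,0,0.2],0],[[0,0,0],0],[[0,0,0],0],[[0,0,0],0]]'
python3 - <<'E'
from h import *
im,d,o=load('wrist'); P=cloud('wrist',d,o)
print('seat z',np.percentile(P[55:85,250:268,2],[10,50,90]))
T=np.array(o['tcp_pos']); R=Ro.from_quat(o['tool_rot']).as_matrix()
plan(T+R@np.array([.1022,.0017,.045]),16.6)
im,d,o=shot('wrist'); a=im[120:280,180:340][...,::-1]
sc=shot('scene')[0][165:225,290:350][...,::-1]; 
cv2.imwrite('pics/w5.png',np.hstack([cv2.resize(x,(400,400),interpolation=cv2.INTER_CUBIC) for x in(a,sc)]))
P=cloud('wrist',d,o); R=Ro.from_quat(o['tool_rot']).as_matrix(); L=(P-o['tcp_pos'])@R*1000
hsv=cv2.cvtColor(im,cv2.COLOR_RGB2HSV); H,S,V=[hsv[...,i].astype(int) for i in range(3)]
te=(abs(H-88)<10)&(S>110)&(L[...,0]>20)&(L[...,0]<70)&(P[...,2]>.094)
print('post',te.sum(),np.percentile(L[te],[2,50,98],axis=0).round(1).tolist())
br=(abs(H-18)<9)&(S>110)&(L[...,0]>20)&(P[...,2]<.105)&(P[...,2]>.06); print('clip',br.sum(),np.percentile(L[br],[2,50,98],axis=0).round(1).tolist() if br.any() else '')
pe=(S<60)&(V>100)&(L[...,0]>26)&(L[...,0]<40)&(P[...,2]>.11)&(abs(L[...,1])<12); print('ear',pe.sum(),np.percentile(L[pe],[2,50,98],axis=0).round(1).tolist())
E
```

```text
time: 8.3
tcp_pos: [0.5603, 0.1755, 0.1726]
tool_rot: [0.598, 0.802, 0.001, 0.001]
force: [0.4, -0.0, -1.1]
finger_gap: 0.0048
grip_force: 68.8
seat z [0.06398775 0.06503846 0.06596117]
t 8.3 tcp [0.5603 0.1755 0.1726] yaw 16.58 tilt [0.0025 0.0004] gap 0.004753970488744336 F [ 0.4 -0.  -1.1] q6 -0.11
units [-0.009 -0.076  0.093]
turn -0.02
post 544 [[28.6, -15.9, 64.5], [40.7, -2.8, 71.6], [45.3, 9.6, 77.8]]
clip 61 [[23.4, -7.8, 76.1], [31.2, -5.4, 81.1], [34.9, 1.3, 106.3]]
ear 155 [[26.5, -3.9, 25.7], [32.8, -1.2, 27.2], [35.3, 0.8, 45.6]]
```

View pics/w5.png

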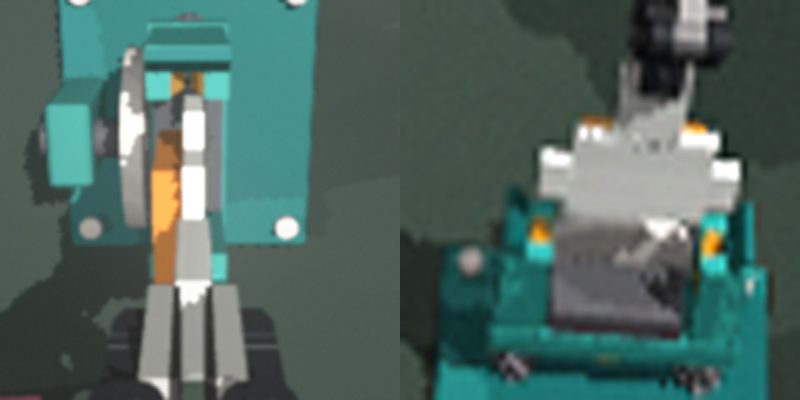

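The left crop shows the pad aligned in yaw but about 2 mm right of the slot centre; the seat block's depth reads about z 0.065. I'll correct y and remeasure.

```bash
python3 -m creep '[[[0,-0.076,0],0],[[0,0,0],0],[[0,0,0],0]]'
cat > chk.py <<'E'
from h import *
plan()
im,d,o=shot('wrist')
P=cloud('wrist',d,o); R=Ro.from_quat(o['tool_rot']).as_matrix(); L=(P-o['tcp_pos'])@R*1000
hsv=cv2.cvtColor(im,cv2.COLOR_RGB2HSV); H,S,V=[hsv[...,i].astype(int) for i in range(3)]
f=lambda m:(m.sum(),np.percentile(L[m],[2,50,98],axis=0).round(1).tolist() if m.any() else '')
print('post',f((abs(H-88)<10)&(S>110)&(L[...,0]>20)&(L[...,0]<70)&(P[...,2]>.094)))
print('ear',f((S<60)&(V>100)&(L[...,0]>26)&(L[...,0]<40)&(P[...,2]>.10)&(abs(L[...,1])<12)))
E
python3 chk.py
```

```text
time: 8.65
tcp_pos: [0.5578, 0.1749, 0.1714]
tool_rot: [0.598, 0.802, 0.0, 0.0]
force: [0.3, 0.7, -0.6]
finger_gap: 0.0047
grip_force: 68.8
t 8.65 tcp [0.5578 0.1749 0.1714] yaw 16.59 tilt [0.0006 0.0001] gap 0.004663420096826935 F [ 0.3  0.7 -0.6] q6 -0.11
post (np.int64(513), [[28.3, -13.3, 62.7], [41.0, 1.1, 71.3], [45.1, 12.5, 73.8]])
ear (np.int64(159), [[26.4, -3.9, 25.4], [32.7, -1.2, 27.1], [35.3, 0.8, 45.4]])
```

```bash
python3 -m creep '[[[0,0.03,0],0],[[0,0,0.18],0],[[0,0,0.18],0],[[0,0,0.18],0],[[0,0,0.18],0],[[0,0,0],0],[[0,0,0],0],[[0,0,0],0]]' && python3 chk.py
```

```text
time: 9.37
tcp_pos: [0.5584, 0.1751, 0.1528]
tool_rot: [0.598, 0.802, -0.0, -0.0]
force: [-0.1, 0.1, -1.3]
finger_gap: 0.0046
grip_force: 68.8
t 9.3667 tcp [0.5584 0.1751 0.1528] yaw 16.60 tilt [-0.0001 -0.    ] gap 0.004607569097962985 F [-0.1  0.1 -1.3] q6 -0.11
post (np.int64(610), [[28.0, -13.9, 44.2], [41.5, 0.2, 52.8], [45.1, 12.1, 56.1]])
ear (np.int64(151), [[26.5, -3.9, 25.8], [32.8, -1.2, 27.0], [35.4, 0.8, 45.7]])
```

```bash
python3 -m creep '[[[0,0,0.12],0],[[0,0,0.12],0],[[0,0,0.12],0],[[0,0,0.12],0],[[0,0,0.1],0],[[0,0,0.08],0],[[0,0,0],0],[[0,0,0],0]]' && python3 -m creep '[[[0,0,0.04],0],[[0,0,0.04],0],[[0,0,0],0]]' && python3 -m creep '[[[0,0,0.04],0],[[0,0,0.04],0],[[0,0,0],0]]'
```

```text
time: 10.08
tcp_pos: [0.5582, 0.1752, 0.1362]
tool_rot: [0.598, 0.802, -0.0, -0.0]
force: [-0.7, 0.2, -0.9]
finger_gap: 0.0051
grip_force: 68.8
time: 10.33
tcp_pos: [0.5584, 0.1752, 0.1345]
tool_rot: [0.598, 0.802, 0.0, 0.0]
force: [-0.1, 0.4, -1.1]
finger_gap: 0.0051
grip_force: 68.9
time: 10.58
tcp_pos: [0.559, 0.1753, 0.1334]
tool_rot: [0.598, 0.802, 0.001, 0.001]
force: [-0.2, 0.9, 2.4]
finger_gap: 0.0049
grip_force: 69.4
```

```bash
for i in 1; do python3 -m creep '[[[0,0,0.04],0],[[0,0,0.04],0],[[0,0,0],0]]'; done | grep -v -e grip -e gap -e rot; python3 -m creep '[[[0,0,0.04],0],[[0,0,0.04],0],[[0,0,0],0]]' | grep -v -e grip -e gap -e rot; python3 -m creep '[[[0,0,0.04],0],[[0,0,0.04],0],[[0,0,0],0]]'
```

```text
time: 10.83
tcp_pos: [0.5595, 0.1753, 0.1322]
force: [-0.3, 0.4, 6.8]
time: 11.08
tcp_pos: [0.5599, 0.1755, 0.1308]
force: [-0.6, -0.6, 9.1]
time: 11.33
tcp_pos: [0.5602, 0.1755, 0.1294]
tool_rot: [0.598, 0.802, 0.002, 0.002]
force: [-0.7, 0.6, 9.3]
finger_gap: 0.0048
grip_force: 70.3
```

```bash
python3 -m creep '[[[0,0,0.04],0],[[0,0,0.04],0],[[0,0,0],0]]' | grep -v -e grip -e gap -e rot; python3 -m creep '[[[0,0,0.04],0],[[0,0,0.04],0],[[0,0,0],0]]' | grep -v -e grip -e gap -e rot; python3 -m creep '[[[0,0,0.03],0],[[0,0,0.03],0],[[0,0,0],0]]' | grep -v -e rot
```

```text
time: 11.58
tcp_pos: [0.5601, 0.1755, 0.1272]
force: [-1.3, 0.4, 3.6]
time: 11.83
tcp_pos: [0.5596, 0.1754, 0.1244]
force: [-0.0, 0.1, 7.0]
time: 12.08
tcp_pos: [0.5597, 0.1754, 0.123]
force: [0.0, -0.5, 7.6]
finger_gap: 0.0046
grip_force: 70.0
```

Snap passed (force fell to about 4 N, then about 7 N of drag). I continue in small steps to feel for the seat.

```bash
python3 -m creep '[[[0,0,0.03],0],[[0,0,0.03],0],[[0,0,0],0]]' | grep -v -e grip -e gap -e rot; python3 -m creep '[[[0,0,0.03],0],[[0,0,0],0]]' | grep -v -e grip -e gap -e rot; python3 -m creep '[[[0,0,0.03],0],[[0,0,0],0]]' | grep -v -e rot
```

```text
time: 12.33
tcp_pos: [0.5597, 0.1754, 0.1215]
force: [-0.2, -0.0, 6.3]
time: 12.5
tcp_pos: [0.5597, 0.1754, 0.1208]
force: [-1.3, 0.7, 7.0]
time: 12.67
tcp_pos: [0.5598, 0.1754, 0.1204]
force: [-1.7, 0.4, 8.1]
finger_gap: 0.005
grip_force: 70.1
```

```bash
python3 -m creep '[[[0,0,0.03],0],[[0,0,0],0]]' | grep -v -e grip -e gap -e rot; python3 -m creep '[[[0,0,0.03],0],[[0,0,0],0]]' | grep -v -e grip -e gap -e rot; python3 -m creep '[[[0,0,0.03],0],[[0,0,0],0]]' | grep -v -e rot
```

```text
time: 12.83
tcp_pos: [0.5601, 0.1755, 0.12]
force: [-1.9, 0.2, 9.6]
time: 13.0
tcp_pos: [0.5603, 0.1755, 0.1197]
force: [-1.6, 0.3, 11.3]
time: 13.17
tcp_pos: [0.5605, 0.1756, 0.1194]
force: [-1.4, -0.5, 12.5]
finger_gap: 0.0048
grip_force: 70.6
```

```bash
python3 -m creep '[[[0,0,0.04],0],[[0,0,0],0]]' | grep -v -e grip -e gap -e rot; python3 -m creep '[[[0,0,0.04],0],[[0,0,0],0]]' | grep -v -e grip -e gap -e rot; python3 -m creep '[[[0,0,0.04],0],[[0,0,0],0]]' | grep -v -e grip -e gap -e rot; python3 -c "
from h import *
plan()
print(monitor.get_obs()['wrist_torque'])"
```

```text
time: 13.33
tcp_pos: [0.5608, 0.1757, 0.1189]
force: [-1.8, 0.1, 14.1]
time: 13.5
tcp_pos: [0.5612, 0.1758, 0.1186]
force: [-2.4, -0.3, 15.1]
time: 13.67
tcp_pos: [0.5617, 0.1759, 0.1184]
force: [-2.4, -0.1, 17.9]
t 13.6667 tcp [0.5617 0.1759 0.1184] yaw 16.60 tilt [0.0081 0.0016] gap 0.0047129477644461525 F [-2.4 -0.1 17.9] q6 -0.11
[-0.04408236  0.56905294 -0.0312817 ]
```

The seat is being felt. The compliant arm has drifted about 3 mm outward under load, so I take out the side load and press a little further.

```bash
python3 -m creep '[[[0,-0.05,0],0],[[0,-0.05,0],0],[[0,0,0],0]]' | grep -v -e grip -e gap -e rot; python3 -m creep '[[[0,0,0.04],0],[[0,0,0],0],[[0,0,0],0]]' | grep -v -e grip -e gap -e rot;  python3 -c "
from h import *
plan()
print(monitor.get_obs()['wrist_torque'])"
```

```text
time: 13.92
tcp_pos: [0.5596, 0.1752, 0.1184]
force: [-1.1, -0.7, 16.4]
time: 14.17
tcp_pos: [0.5601, 0.1754, 0.1182]
force: [-1.8, -0.3, 17.7]
t 14.1667 tcp [0.5601 0.1754 0.1182] yaw 16.60 tilt [0.0104 0.0022] gap 0.004580111882544109 F [-1.8 -0.3 17.7] q6 -0.11
[ 0.02984481  0.38793305 -0.00280316]
```

```bash
python3 -m creep '[[[0,0,0.04],0],[[0,0,0],0],[[0,0,0],0]]' | grep -v -e grip -e gap -e rot; python3 -m creep '[[[0,-0.02,0.04],0],[[0,0,0],0],[[0,0,0],0]]' | grep -v -e grip -e gap -e rot;  python3 -c "
from h import *
plan()
print(monitor.get_obs()['wrist_torque'])"
```

```text
time: 14.42
tcp_pos: [0.5606, 0.1755, 0.118]
force: [-2.5, 0.1, 20.4]
time: 14.67
tcp_pos: [0.5606, 0.1755, 0.1177]
force: [-2.4, 1.7, 22.8]
t 14.6667 tcp [0.5606 0.1755 0.1177] yaw 16.60 tilt [0.0127 0.0027] gap 0.004778464053557004 F [-2.4  1.7 22.8] q6 -0.11
[ 0.01948376  0.37574468 -0.01747514]
```

```bash
python3 -m creep '[[[0,0.02,-0.08],0],[[0,0.02,-0.08],0],[[0,0.02,-0.04],0],[[0,0,0],0],[[0,0,0],0]]' | grep -v -e grip -e gap -e rot; python3 -c "
from h import *
plan()
print(monitor.get_obs()['wrist_torque'])"
```

```text
time: 15.08
tcp_pos: [0.5596, 0.1752, 0.1187]
force: [-1.5, -0.5, 12.2]
t 15.0833 tcp [0.5596 0.1752 0.1187] yaw 16.60 tilt [0.0067 0.0012] gap 0.004786120031246308 F [-1.5 -0.5 12.2] q6 -0.11
[-0.02509562  0.15923851 -0.06876503]
```

```bash
python3 -m creep '[[[0,0.01,-0.08],0],[[0,0.01,-0.06],0],[[0,0,0],0],[[0,0,0],0]]' | grep -v -e grip -e gap -e rot; python3 -m creep '[[[0,0,0],0],[[0,0,0],0],[[0,0,0],0],[[0,0,0],0],[[0,0,0],0]]' 0.35; python3 -c "
from h import *
plan()"
```

```text
time: 15.42
tcp_pos: [0.5585, 0.175, 0.1194]
force: [1.0, 0.6, 6.1]
time: 15.83
tcp_pos: [0.5567, 0.1748, 0.1173]
tool_rot: [0.598, 0.802, -0.001, -0.001]
force: [-0.4, -0.9, 0.6]
finger_gap: 0.03
grip_force: 0.0
t 15.8333 tcp [0.5567 0.1748 0.1173] yaw 16.60 tilt [-0.0016 -0.0003] gap 0.02999468440555108 F [-0.4 -0.9  0.6] q6 -0.11
```

Released. Now retreat straight up and back, and verify the pad in the pictures.

```bash
python3 -m creep '[[[0,0.05,-0.4],0],[[0,0,-0.6],0],[[0,0,-0.8],0],[[0,0,-0.9],0],[[0,0,-0.9],0],[[0,0,-0.9],0],[[-0.8,0,0],0],[[-0.8,0,0],0],[[-0.8,0,0],0],[[-0.5,0,0],0],[[0,0,0],0],[[0,0,0],0]]'
python3 - <<'E'
from h import *
plan()
im,d,o=shot('wrist'); P=cloud('wrist',d,o); R=Ro.from_quat(o['tool_rot']).as_matrix(); L=(P-o['tcp_pos'])@R*1000
hsv=cv2.cvtColor(im,cv2.COLOR_RGB2HSV); H,S,V=[hsv[...,i].astype(int) for i in range(3)]
near=np.linalg.norm(P[...,:2]-[.557,.1745],axis=2)<.06
f=lambda m:(m.sum(),np.percentile(L[m],[3,50,97],axis=0).round(1).tolist(),np.percentile(P[m][:,2],[5,50,95]).round(4)) if m.sum()>3 else 0
g=near&(S<60)&(V>100)
print('tabtop',f(g&(P[...,2]>.13)&(abs(L[...,1])<15)))
for lo,hi in((.105,.116),(.088,.1)): print('sh',f(g&(P[...,2]>lo)&(P[...,2]<hi)&(L[...,1]>-9)&(L[...,1]<9)))
te=near&(abs(H-88)<10)&(S>110)&(P[...,2]>.094); print('posts',f(te))
sc=shot('scene')[0][165:225,285:345][...,::-1]; si=shot('side')[0][145:200,190:250][...,::-1]
ys,xs=np.nonzero(te); r0,c0=max(0,ys.min()-20),xs.min()-40
cv2.imwrite('pics/end.png',np.hstack([cv2.resize(x,(266,300),interpolation=cv2.INTER_CUBIC) for x in(im[r0:r0+135,c0:c0+120][...,::-1],sc,si)]))
E
```

```text
time: 16.83
tcp_pos: [0.5793, 0.1056, 0.2308]
tool_rot: [0.598, 0.801, 0.0, -0.0]
force: [0.2, 0.1, -1.0]
finger_gap: 0.0301
grip_force: 0.0
t 16.8333 tcp [0.5793 0.1056 0.2308] yaw 16.53 tilt [-0.0002  0.0006] gap 0.030143604977784257 F [ 0.2  0.1 -1. ] q6 -0.23
tabtop (np.int64(397), [[61.5, -5.3, -163.4], [75.7, -1.4, 85.4], [83.2, 2.0, 87.1]], array([0.144 , 0.1454, 0.3943]))
sh (np.int64(145), [[48.1, -3.9, 120.1], [86.7, -1.2, 121.5], [96.7, 0.7, 123.0]], array([0.1081, 0.1094, 0.1107]))
sh (np.int64(122), [[37.9, -6.8, 136.4], [99.6, -1.2, 137.7], [106.9, 3.8, 139.5]], array([0.0918, 0.0932, 0.0944]))
posts (np.int64(1040), [[29.2, -14.3, -163.4], [102.3, -1.4, 128.6], [117.1, 11.4, 133.5]], array([0.0979, 0.1023, 0.1085]))
```

View pics/end.png

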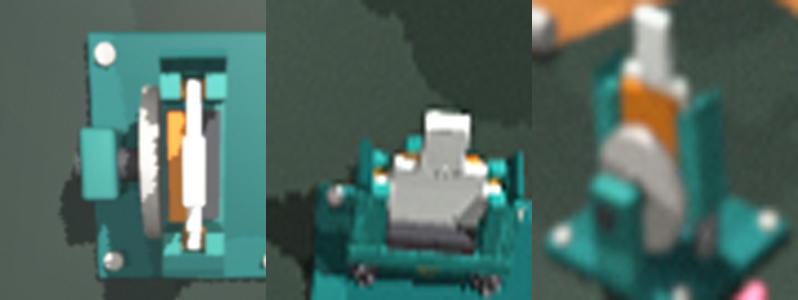

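The final views show the pad upright and centred between the posts, lining toward the disc. Its underside is at about z 0.0633, on the seat block that read about 0.065, and the force rose well past the clip drag. The gripper is clear, so I hand in.

```bash
python3 -c "
from workcell import ticket
print(ticket.sign_off())"
```

```text
the job is handed in; nothing more can be done
None
```

The new brake pad is in the bracket, lining toward the disc, pressed down to about 23 N until it bottomed on the seat, then released; the job is handed in at about 17 s of the 40 s allowed.

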